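# Level the rocking griddle and scrape it clean

### The arm

A 6-joint arm with a two-finger parallel gripper is mounted at the origin on the work surface. World frame = base frame: x ahead of the robot, y to its left, z up, the work surface at z = 0. Lengths are in m, angles in rad, forces in N, time in s.
With the tool pointing down it reaches from about 0.225 to 0.875 m from the base axis. Payload 3.4 kg.
Tool frame: the origin (TCP) lies between the finger pads; the fingertips stand 11 mm ahead of it and the grasp point (between the pads) lies 8 mm behind it; z points along the fingers, y is the line along which they close (so a half turn about z gives the same grasp; the last joint's range is limited). The gripper opens to 85 mm and grips with 20 to 120 N. Pads are 22 mm wide; open, the fingers measure 114 mm over their backs; the gripper's body (76 mm by 85 mm) begins 54 mm behind the grasp point. The pads swing forward as they close: fully open they stand 13 mm farther back than shut.
Start: joints at [-1.267, 0.276, 1.505, -0, 1.361, -0.121], TCP at [0.237, -0.524, 0.242] pointing down, gripper open.
Joint ranges: [-2.89, 2.89], [-0.75, 2.08], [0.22, 2.7], [-1.18, 4.32], [0.11, 2.71], [-2.7, 2.7]. Speed limits (rad/s): [2.57, 2.57, 3.14, 3.14, 3.14, 3.14].

### API

Orientations are given as a unit quaternion [w, x, y, z].
In Python, from rig import manip, imaging gives the robot as it stands. The module is installed in compiled form; this text tells all that it offers.
- The arm moves only by the tool jog_arm, never from a script. Its argument "deltas" is one flat list of numbers, 7 for each row, row after row: the turn, a rotation vector about the world's x, y, z in degrees, then the shift along the world's x, y, z in mm, then the opening, from 0 (shut) to 1 (fully open). In form: [ax, ay, az, tx, ty, tz, gripper, ax, ay, az, tx, ty, tz, gripper, ...]. A call has 1 to 20 rows; each row is the pose to reach, as a shift and turn from the pose commanded when the call began; what a row does not reach only later rows make up. A row lasts 1/10 s, in which the tool goes at most 50 mm and 8.59 degrees, less where a joint would pass 70% of its speed; a pose out of reach is approached as far as the arm can. A call with a gripper value outside its range is refused whole. The fingers move at their own pace and stop on an object; "grip_force" is the grip in N (left out, the last holds). Time passes only in rows, so rows that repeat a pose let the fingers close. It gives the time, the measured TCP pose, the force, the opening and the grip force at its end, in the units of the state.
- manip.get_state(): the state, without advancing time (a new reading comes with each control period).
- imaging.get_image(name): name is "side" or "top" or "wrist"; returns the picture (480x640x3 uint8, blue, green, red); there is no depth.
- imaging.calibration(name): a dict with "mtx" (3x3 intrinsics, pixels), "dist" ([k1, k2, p1, p2, k3] as OpenCV has them; the pictures are not rectified), "cam_to_world" (4x4, takes a point from camera to world coordinates). Camera axes: x right, y down, z forward; pixel columns grow to the right and rows downward; lengths in m; the calibration is good to about 2 mm. A picture is of the moment at which its call begins: read the wrist's pose just before it. calibration takes no time and is no camera call; for the wrist camera it gives the pose at the moment of the call.
- manip.sign_off(): hands the job in; it is judged then, once.
The state is a dict: "clock": time; "qpos": joint angles; "qd": joint speeds; "effort": joint torques, N m; "position": TCP position; "ee_rot": TCP orientation; "contact_force": force on the tool from outside, world axes, zero at the start; "moment": the same for the moment, N m; "width": finger opening in m; "gripper_force": force on a finger pad.
Only numpy, scipy, OpenCV 4.12 (cv2) and the standard library are available. Lean on these libraries where they do the work, as an engineer would, in place of code of your own. Each camera call takes 0.05 s, during which the arm holds its last target. There are 200 camera calls.

### The job

The griddle leans and rocks because its front screw feet are out of adjustment: turn their T-bars until it stands level and firm with all four feet on the bench. Then pick up the scraper block and push every loose flake off the plate into the crumb tray along its side, never touching the flakes with the fingers, and last lay the scraper flat on its white rest and let go. Do not drag the griddle along the bench or disturb the other things.

Things in the scene. Friction and masses are not known exactly. Their poses are not given: they have to be found in the camera images.
- griddle: Low iron griddle, loose on the bench, 5 kg. Origin: plate's centre in plan, in the plane of the feet's undersides when level; z normal to the plate, +x away from the screw feet, +y left. Fixed rubber feet at x 75, y +-100 mm; screw feet on ears at x -115, y +-85. At the start one or both screw feet are out of adjustment (too short or too long), so it leans or rocks.
- plate (a point): Centre of the griddle plate's flat steel top, at x 0, y 0, z 40 mm in the griddle's frame; same axes. Plate 170 (x) x 240 (y) mm; rims 6 mm thick rise 8 mm above it along its -x, +x and +y edges; the -y edge (y = -120) is open and drops into the crumb tray.
- tray (a point): Centre of the floor of the open crumb tray fixed along the griddle's -y side, at x 0, y -156, z 14 mm in the griddle's frame; same axes. Inside 162 (x) x 68 (y) mm; floor 26 mm below the plate's top; outer wall's top (y = -190) 6 mm below the plate's top; end walls rise 8 mm above the plate's top.
- scraper: Loose wooden scraper block, 0.13 to 0.25 kg, starting flat on the bench. Origin: centre of its underside, z up. Block 72 (x) x 36 (y) x 18 (z) mm with a steel edge round its foot; on top a grip ridge 56 (x) x 18 (y) mm from z = 17 to z = 54.
- rest: Fixed white ceramic scraper rest, 150 (x) x 90 (y) mm; origin at the centre of its underside. Its flat floor, 140 x 80 mm, on which the scraper goes, is 6 mm up, with a 4 mm lip round it. It is on one side of the griddle, the scraper on the other.
- knob_left: T-bar of the left front screw foot. Origin on the screw's axis; bar 40 (x) x 12 (y) mm, 4 to 28 mm above the origin. It turns about z with light friction and stays put, at most 6 rad either way from the level setting. From above, clockwise lengthens the foot 1.5 mm per rad, anticlockwise shortens it; bar, rod and pad move together along the axis. Origin 16 mm above the ear when level.
- ear_left (a point): Point on the griddle, on the axis of the left screw, on the top of its ear (z = 28 mm in the griddle's frame). When the foot has the right length this is 28 mm above pad_left; less: foot too short; more: too long.
- pad_left (a point): Centre of the underside of the left screw foot's round rubber pad (24 mm diameter); does not rotate. At z = 0 in the world when it bears on the bench.
- rear_left (a point): Centre of the underside of the fixed rear left foot (griddle frame x 75, y +100, z 0).
- knob_right: T-bar of the right front screw foot. Origin on the screw's axis; bar 40 (x) x 12 (y) mm, 4 to 28 mm above the origin. It turns about z with light friction and stays put, at most 6 rad either way from the level setting. From above, clockwise lengthens the foot 1.5 mm per rad, anticlockwise shortens it; bar, rod and pad move together along the axis. Origin 16 mm above the ear when level.
- ear_right (a point): Point on the griddle, on the axis of the right screw, on the top of its ear (z = 28 mm in the griddle's frame). When the foot has the right length this is 28 mm above pad_right; less: foot too short; more: too long.
- pad_right (a point): Centre of the underside of the right screw foot's round rubber pad (24 mm diameter); does not rotate. At z = 0 in the world when it bears on the bench.
- rear_right (a point): Centre of the underside of the fixed rear right foot (griddle frame x 75, y -100, z 0).
- flake1: Hard brown flake of burnt crust, 24 x 18 x 8 mm, 12 g, loose on the plate; origin at the centre of its underside. May be absent (None from the start); 4 to 6 are present.
- flake2: Hard brown flake of burnt crust, 22 x 22 x 8 mm, 12 g, loose on the plate; origin at the centre of its underside. May be absent (None from the start); 4 to 6 are present.
- flake3: Hard brown flake of burnt crust, 28 x 16 x 8 mm, 12 g, loose on the plate; origin at the centre of its underside. May be absent (None from the start); 4 to 6 are present.
- flake4: Hard brown flake of burnt crust, 24 x 18 x 8 mm, 12 g, loose on the plate; origin at the centre of its underside. May be absent (None from the start); 4 to 6 are present.
- flake5: Hard brown flake of burnt crust, 22 x 22 x 8 mm, 12 g, loose on the plate; origin at the centre of its underside. May be absent (None from the start); 4 to 6 are present.
- flake6: Hard brown flake of burnt crust, 28 x 16 x 8 mm, 12 g, loose on the plate; origin at the centre of its underside. May be absent (None from the start); 4 to 6 are present.
- jug: Squat brown jug, 110 mm wide, 100 mm high; origin at the centre of its underside. A bystander: leave it alone.
- bowl1: Orange melamine bowl, 120 mm wide, 50 mm high; origin at the centre of its underside. A bystander: leave it alone.
- bowl2: Orange melamine bowl, 120 mm wide, 50 mm high; origin at the centre of its underside. A bystander: leave it alone.
- dipper: Grey plastic dipper, cup 76 mm wide, 40 mm high, 170 mm handle along its +y; origin at the centre of its underside. A bystander: leave it alone.
- tin: Small steel spice tin, 58 mm wide, 46 mm high; origin at the centre of its underside. A bystander: leave it alone.

How it is judged:
By the outcome, as a careful person would: the job done as asked, in the order asked, and still so for the second after the job is handed in, with the robot touching nothing.
Of flake1, flake2, flake3, flake4, flake5, flake6 only 4 to 6 are there at a start; the rules pass over those that are not, and their reading is None.
At some moment in a run one of scraper may be knocked a few centimetres aside while the robot is not near it.
Once in a run the grip may slacken for a moment while it holds something.
It also fails if it takes over 210 s, if anything falls off the work surface, if the arm or the gripper's body presses on something with over 40 N, if the wrist force passes 120 N, or if a joint passes its speed limit or range.

## Working session

There is one attempt and no reset: what is moved stays moved. The work goes in short steps, Python scripts to look and compute and a tool call to move; the robot and the scene stay as the last step left them, time stands still between calls to the robot, and variables do not carry over. Pictures are saved under pics/ and viewed, at most 14 in all, crops included, and the job is handed in when it is done.

Besides the shell and the picture viewer there is one more tool, called after "Emit:" as name(argument=value, ...) on one line, values as JSON. jog_arm: Moves the arm, as the interface text tells. Its arguments: {"type":"object","properties":{"deltas":{"type":"array"},"grip_force":{"type":"number"}},"required":["deltas"]}

```bash
mkdir -p pics
cat > h.py <<'E'
import numpy as np, cv2
from rig import manip, imaging
def grab(n,name=None):
    c=imaging.calibration(n); im=imaging.get_image(n)
    if name: cv2.imwrite('pics/%s.png'%name,im)
    return im,c
def ray(c,uv):
    p=cv2.undistortPoints(np.array(uv,float).reshape(-1,1,2),np.array(c['mtx']),np.array(c['dist'])).reshape(-1,2)
    T=np.array(c['cam_to_world']); d=np.c_[p,np.ones(len(p))]@T[:3,:3].T
    return T[:3,3],d
def onz(c,uv,z):
    o,d=ray(c,uv); return o+d*((z-o[2])/d[:,2])[:,None]
def proj(c,X):
    T=np.linalg.inv(np.array(c['cam_to_world'])); r,_=cv2.Rodrigues(T[:3,:3])
    return cv2.projectPoints(np.array(X,float).reshape(-1,3),r,T[:3,3],np.array(c['mtx']),np.array(c['dist']))[0].reshape(-1,2)
def tri(c1,u1,c2,u2):
    o1,d1=ray(c1,u1);o2,d2=ray(c2,u2);out=[]
    for a,b in zip(d1,d2):
        A=np.c_[a,-b]; s=np.linalg.lstsq(A,o2-o1,rcond=None)[0]
        p,q=o1+s[0]*a,o2+s[1]*b; out.append(np.r_[(p+q)/2,np.linalg.norm(p-q)])
    return np.array(out)
E
python3 - <<'E'
from h import *
for n in ('side','top','wrist'):
    im,c=grab(n,n+'0'); T=np.array(c['cam_to_world']); print(n,np.round(T,3).tolist(),np.round(c['mtx'],1).tolist())
print(manip.get_state())
E
```

```text
side [[-0.843, -0.322, 0.432, 0.058], [-0.538, 0.482, -0.691, 0.776], [0.014, -0.815, -0.579, 0.71], [0.0, 0.0, 0.0, 1.0]] [[471.7, 0.0, 317.4], [0.0, 471.7, 234.4], [0.0, 0.0, 1.0]]
top [[-0.023, -0.996, 0.082, 0.431], [-1.0, 0.022, -0.002, -0.013], [-0.0, -0.082, -0.997, 1.1], [0.0, 0.0, 0.0, 1.0]] [[506.0, 0.0, 313.3], [0.0, 506.0, 234.3], [0.0, 0.0, 1.0]]
wrist [[0.412, -0.86, -0.3, 0.314], [-0.911, -0.39, -0.132, -0.488], [-0.003, 0.328, -0.945, 0.373], [0.0, 0.0, 0.0, 1.0]] [[373.6, 0.0, 317.5], [0.0, 373.6, 237.0], [0.0, 0.0, 1.0]]
{'clock': 0.15, 'qpos': array([-1.26698449e+00,  2.76418814e-01,  1.50587264e+00, -2.67920828e-05,
        1.36069820e+00, -1.20983836e-01]), 'qd': array([ 0.00023812, -0.00299933, -0.00328112,  0.00017436, -0.00102609,
        0.00101221]), 'effort': array([ 1.22654495e-03, -4.17143404e+01, -2.46032292e+01, -2.46712561e-04,
        7.63756485e-03, -9.29832851e-07]), 'position': array([ 0.23685255, -0.52351545,  0.24164397]), 'ee_rot': array([-6.94389766e-04,  9.77527422e-01,  2.10807143e-01, -7.68087915e-05]), 'contact_force': array([-0.64311636,  0.42638857,  0.7433574 ]), 'moment': array([-0.00592095, -0.01639845,  0.0084205 ]), 'gripper_force': 0.0, 'width': 0.08582337859976305}
```

View pics/top0.png

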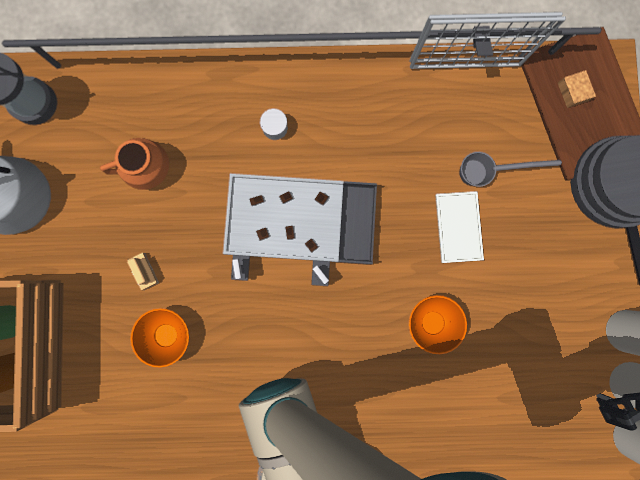

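View pics/side0.png

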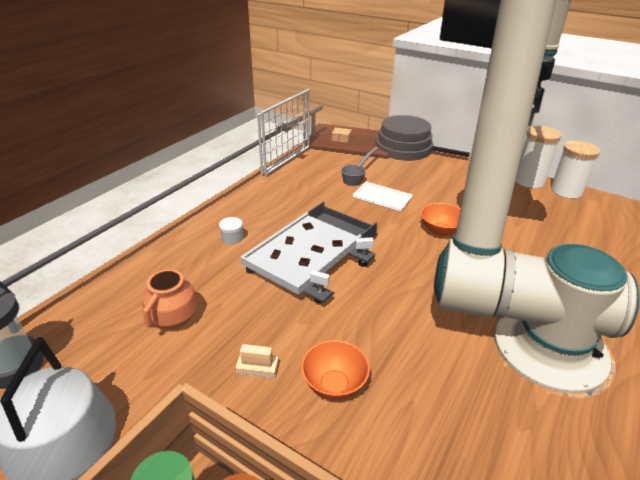

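The top view shows the griddle (plate about (284,217), tray to the right at (360,222)), six flakes on it, T-bars at (237,268) and (321,273), scraper at (142,271) and rest at (460,227). The side view agrees, with the griddle visibly tilted.

Run:
```python
from h import *
c=imaging.calibration('top');cs=imaging.calibration('side')
N=['pc','tray','kl','kr','scr','rest','bowlL','bowlR','jug','tin']
U=[(284,217),(360,222),(237,265),(321,270),(143,266),(460,227),(160,337),(438,324),(138,163),(274,123)]
for n,u,z in zip(N,U,[.04,.014,.07,.07,.054,.006,.05,.05,.1,.046]): print(n,np.round(onz(c,[u],z)[0],3))
# two-view check: scraper ridge, knobs, rest centre
print(np.round(tri(c,[(237,263),(321,268),(143,266),(460,227),(274,121)],cs,[(319,277),(364,242),(256,354),(383,196),(231,223)]),3))
```

```text
pc [0.556 0.046 0.04 ]
tray [ 0.545 -0.116  0.014]
kl [0.457 0.142 0.07 ]
kr [ 0.443 -0.029  0.07 ]
scr [0.459 0.338 0.054]
rest [ 0.53  -0.334  0.006]
bowlL [0.314 0.304 0.05 ]
bowlR [ 0.327 -0.266  0.05 ]
jug [0.665 0.333 0.1  ]
tin [0.757 0.063 0.046]
[[ 0.456  0.139  0.068  0.01 ]
 [ 0.441 -0.032  0.06   0.012]
 [ 0.458  0.346  0.028  0.004]
 [ 0.529 -0.334  0.005  0.002]
 [ 0.761  0.063  0.046  0.002]]
```

Emit:
jog_arm(deltas=[0,0,-8,68,191,20,1,0,0,-16,136,382,20,1,0,0,-24.3,203,574,0,1,0,0,-24.3,203,574,0,1,0,0,-24.3,203,574,0,1,0,0,-24.3,203,574,0,1,0,0,-24.3,203,574,0,1,0,0,-24.3,203,574,0,1,0,0,-24.3,203,574,0,1,0,0,-24.3,203,574,0,1,0,0,-24.3,203,574,0,1,0,0,-24.3,203,574,0,1,0,0,-24.3,203,574,-20,1,0,0,-24.3,203,574,-40,1,0,0,-24.3,203,574,-40,1,0,0,-24.3,203,574,-40,1])

```text
clock: 1.75
position: [0.4398, 0.05, 0.2023]
ee_rot: [0.0, 1.0, 0.0, -0.0]
contact_force: [0.8, -0.3, 0.7]
width: 0.0852
gripper_force: 0.0
```

Run:
```python
from h import *
im,c=grab('wrist','w1'); print(np.round(c['cam_to_world'],3).tolist()); np.save('c_w1.npy',c,allow_pickle=True)
print(manip.get_state()['clock'],manip.get_state()['ee_rot'])
```

```text
[[0.001, -0.944, -0.329, 0.524], [-1.0, -0.001, 0.0, 0.051], [-0.001, 0.329, -0.944, 0.334], [0.0, 0.0, 0.0, 1.0]]
1.8 [1.09816803e-04 9.99999907e-01 7.21426746e-05 4.09900552e-04]
```

View pics/w1.png

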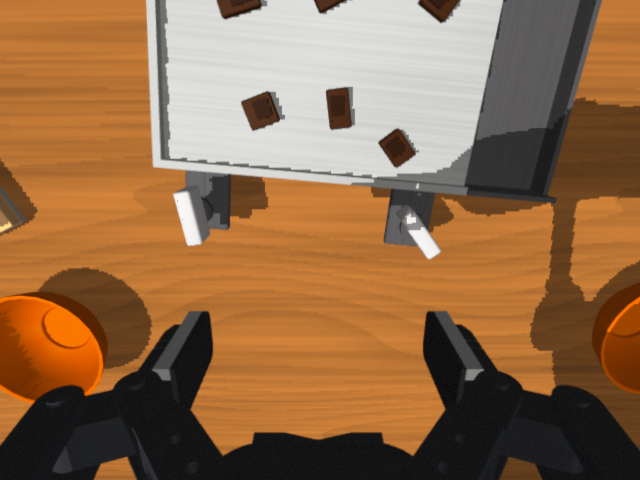

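The wrist view shows the left T-bar's white top at about (190,215), standing noticeably proud of its ear, and the right T-bar at (422,233), at an oblique angle and nearer its ear. I'll take a closer stereo pair.

Emit:
jog_arm(deltas=[0,0,0,-50,50,-50,1,0,0,0,-50,50,-50,1,0,0,0,-50,50,-50,1,0,0,0,-50,50,-50,1])

```text
clock: 2.2
position: [0.3907, 0.0998, 0.1532]
ee_rot: [0.0, 1.0, 0.0, 0.001]
contact_force: [0.3, -0.8, 0.1]
width: 0.0856
gripper_force: 0.0
```

Run:
```python
from h import *
im,c=grab('wrist','w2'); np.save('c_w2.npy',c,allow_pickle=True)
```

Emit:
jog_arm(deltas=[0,0,0,0,-50,0,1,0,0,0,0,-100,0,1,0,0,0,0,-100,0,1,0,0,0,0,-100,0,1,0,0,0,0,-100,0,1])

```text
clock: 2.75
position: [0.3909, -0.0001, 0.153]
ee_rot: [-0.0, 1.0, -0.0, 0.001]
contact_force: [0.6, -0.6, 0.2]
width: 0.0852
gripper_force: 0.0
```

Run:
```python
from h import *
im,c=grab('wrist','w3'); np.save('c_w3.npy',c,allow_pickle=True)
a=cv2.imread('pics/w2.png'); cv2.imwrite('pics/w23.png',np.vstack([a[:300],im[:300]]))
for n,i in(('w2',a),('w3',im)):
    m=(i.min(2)>150)&(i.max(2).astype(int)-i.min(2)<25)
    k,l,s,ce=cv2.connectedComponentsWithStats(m.astype(np.uint8))
    for j in range(1,k):
        if 150<s[j,4]:
            cn=cv2.findContours((l==j).astype(np.uint8),0,2)[0][0]; print(n,s[j],ce[j].round(1),np.round(cv2.minAreaRect(cn),1) if 0 else cv2.boxPoints(cv2.minAreaRect(cn)).round(1).tolist())
```

```text
w2 [  191     0   427   133 41177] [409.1  59. ] [[191.0, 0.0], [617.0, 0.0], [617.0, 132.0], [191.0, 132.0]]
w2 [ 222  119   35   75 1514] [239.2 156.1] [[221.39999389648438, 122.19999694824219], [241.8000030517578, 117.9000015258789], [256.8999938964844, 190.60000610351562], [236.5, 194.8000030517578]]
w3 [   10     0   433   134 41039] [241.6  59.6] [[10.0, 0.0], [442.0, 0.0], [442.0, 133.0], [10.0, 133.0]]
w3 [  35  121   43   74 1461] [ 56.1 157.3] [[33.79999923706055, 124.19999694824219], [52.0, 117.5], [78.80000305175781, 191.3000030517578], [60.599998474121094, 198.0]]
w3 [ 338  151   52   59 1279] [362.4 180.9] [[335.5, 161.3000030517578], [352.29998779296875, 149.39999389648438], [390.6000061035156, 203.10000610351562], [373.8999938964844, 215.10000610351562]]
```

View pics/w23.png

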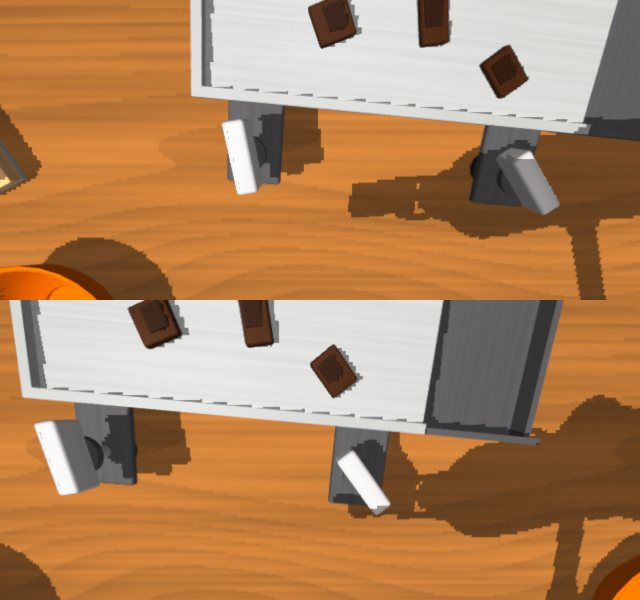

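Left bar top is cleanly segmented in both views, near (239,156) and (56,157). The right bar is clean in the second view at (362,181) but shadowed in the first at about (540,180). I'll enlarge the bars to pick matching corners.

Run:
```python
from h import *
a=cv2.imread('pics/w2.png');b=cv2.imread('pics/w3.png')
r=lambda i,x,y:cv2.resize(i[y:y+100,x:x+130],None,fx=3,fy=3,interpolation=cv2.INTER_CUBIC)
cv2.imwrite('pics/z1.png',np.vstack([np.hstack([r(a,180,100),r(a,450,120)]),np.hstack([r(b,20,100),r(b,300,120)])]))
```

```text
(no output)
```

View pics/z1.png

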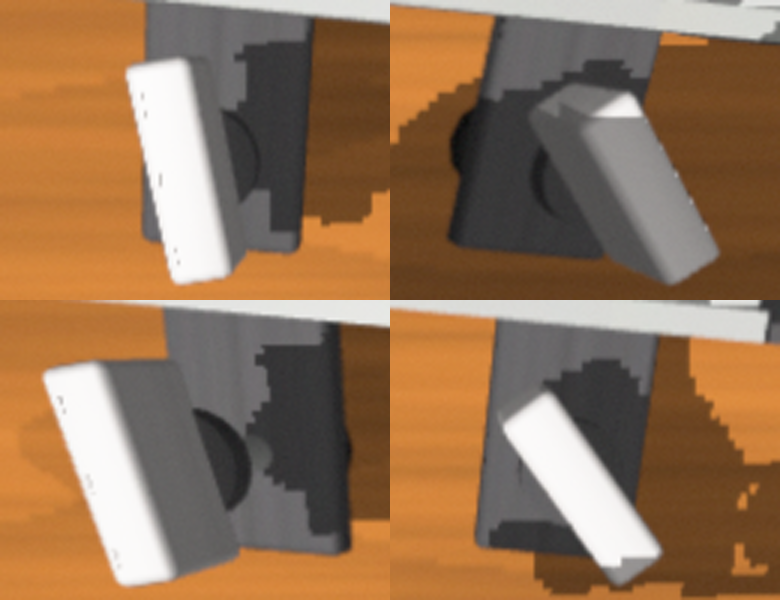

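Crop picks: the left bar's top corners are clear in both views and its ear is visible behind it. The right bar's top corners are readable (first view (583,122)–(718,257) in the crop, second (503,427)–(662,553)).

Run:
```python
from h import *
c2=np.load('c_w2.npy',allow_pickle=True).item();c3=np.load('c_w3.npy',allow_pickle=True).item()
f=lambda P,ox,oy,x,y:[((a-ox)/3+x-.33,(b-oy)/3+y-.33) for a,b in P]
L=tri(c2,f([(127,70),(187,60),(232,275),(175,284)],0,0,180,100),c3,f([(44,374),(102,360),(176,577),(122,586)],0,300,20,100))
R=tri(c2,f([(583,122),(636,95),(718,257),(668,284)],390,0,450,120),c3,f([(503,427),(548,390),(662,553),(618,587)],390,300,300,120))
E=tri(c2,f([(300,250)],0,0,180,100)+f([(450,240)],390,0,450,120)+[(192,96),(587,133)],c3,f([(348,553)],0,300,20,100)+f([(477,547)],390,300,300,120)+[(22,97),(427,133)])
for n,A in(('L',L),('R',R),('ears,rims',E)): print(n,'\n',np.round(A*1000,1),np.round(A.mean(0)*1000,1))
for A in(L,R):
    d=(A[2]-A[1]+A[3]-A[0])[:2]; print(np.degrees(np.arctan2(d[1],d[0])),np.linalg.norm(d)/2)
```

```text
L 
 [[4.671e+02 1.515e+02 7.860e+01 0.000e+00]
 [4.691e+02 1.409e+02 7.820e+01 6.000e-01]
 [4.307e+02 1.346e+02 7.990e+01 1.000e-01]
 [4.290e+02 1.454e+02 7.960e+01 1.000e-01]] [4.490e+02 1.431e+02 7.910e+01 2.000e-01]
R 
 [[446.5 -10.2  71.4   0.9]
 [452.6 -18.3  73.1   0.8]
 [421.  -41.9  70.5   0.8]
 [414.5 -33.7  69.6   0.5]] [433.6 -26.   71.2   0.8]
ears,rims 
 [[ 4.254e+02  1.272e+02  2.820e+01  3.000e-01]
 [ 4.127e+02 -6.900e+00  2.650e+01  1.600e+00]
 [ 4.814e+02  1.742e+02  5.250e+01  2.000e-01]
 [ 4.604e+02 -6.690e+01  4.490e+01  3.000e-01]] [445.   56.9  38.    0.6]
-170.84282649272066 0.038745103289666
-143.4724525661043 0.039497382803303
```

```bash
cat >> h.py <<'E'
G0=np.array([.5555,.0465]); YAW=np.radians(-5.1)
RG=np.array([[np.cos(YAW),-np.sin(YAW)],[np.sin(YAW),np.cos(YAW)]])
def toG(p): return (np.asarray(p)[...,:2]-G0)@RG
def toW(g): return G0+np.asarray(g)@RG.T
def flakes(zs=.048,cam='top'):
    im,c=grab(cam); h=cv2.cvtColor(im,cv2.COLOR_BGR2HSV)
    m=((h[...,2]<110)&(h[...,1]>110)).astype(np.uint8)
    k,l,s,ce=cv2.connectedComponentsWithStats(m); out=[]
    for j in range(1,k):
        if s[j,4]>25:
            g=toG(onz(c,[ce[j]],zs))[0]*1000
            if abs(g[0])<90 and -195<g[1]<125: out.append((g.round(0).tolist(),int(s[j,4]),ce[j].round(0).tolist()))
    return out
E
python3 - <<'E'
from h import *
for f in flakes(): print(f)
print('front pt',toW([[-.06,-.05],[.06,-.06],[-.06,0.02],[.06,.06],[-.115,.085],[-.115,-.085]]).round(4))
E
```

```text
([43.0, -1.0], 69, [286.0, 197.0])
([46.0, -76.0], 82, [321.0, 198.0])
([32.0, 60.0], 75, [256.0, 200.0])
([-32.0, -15.0], 70, [290.0, 232.0])
([-38.0, 42.0], 77, [262.0, 233.0])
([-55.0, -61.0], 66, [311.0, 245.0])
front pt [[ 0.4913  0.002 ]
 [ 0.6099 -0.0186]
 [ 0.4975  0.0718]
 [ 0.6206  0.1009]
 [ 0.4485  0.1414]
 [ 0.4334 -0.0279]]
```

Emit:
jog_arm(deltas=[0,0,0,50,33,0,0,0,0,0,103,67,0,0,0,0,0,103,67,0,0,0,0,0,103,67,-40,0,0,0,0,103,67,-80,0,0,0,0,103,67,-93,0,0,0,0,103,67,-96,0,0,0,0,103,67,-97,0,0,0,0,103,67,-98,0,0,0,0,103,67,-98,0,0,0,0,103,67,-98,0])

```text
clock: 3.95
position: [0.4936, 0.0671, 0.0553]
ee_rot: [0.0, 1.0, 0.0, 0.001]
contact_force: [-0.1, 0.6, -0.2]
width: -0.0002
gripper_force: 0.0
```

Emit:
jog_arm(deltas=[0,0,0,0,0,-1,0,0,0,0,0,0,-2,0,0,0,0,0,0,-3,0,0,0,0,0,0,-4,0,0,0,0,0,0,-4,0])

```text
clock: 4.45
position: [0.4934, 0.067, 0.0532]
ee_rot: [0.0, 1.0, 0.0, 0.001]
contact_force: [-5.1, -0.1, 21.8]
width: 0.0001
gripper_force: 10.9
```

Emit:
jog_arm(deltas=[0,0,0,0,0,22,0,0,0,0,40,-20,25,0,0,0,0,80,-40,25,0,0,0,0,120.6,-61,25,0,0,0,0,120.6,-61,25,0,0,0,0,120.6,-61,10,0,0,0,0,120.6,-61,3,0,0,0,0,120.6,-61,1,0,0,0,0,120.6,-61,0,0,0,0,0,120.6,-61,-1,0,0,0,0,120.6,-61,-1,0])

```text
clock: 5.55
position: [0.6124, 0.0061, 0.0514]
ee_rot: [0.0, 1.0, 0.001, -0.0]
contact_force: [-3.4, -0.7, 11.2]
width: 0.0001
gripper_force: 5.7
```

Emit:
jog_arm(deltas=[0,0,0,0,0,-0.5,0,0,0,0,0,0,-1,0,0,0,0,0,0,-1,0])

```text
clock: 5.85
position: [0.6124, 0.006, 0.0513]
ee_rot: [0.0, 1.0, 0.001, -0.0]
contact_force: [-5.8, -0.8, 16.7]
width: 0.0001
gripper_force: 8.3
```

Run:
```python
from h import *
s=manip.get_state(); print(np.degrees(s['qpos']).round(1), s['position'])
```

```text
[-5.9 28.  96.5 -0.1 55.6 84. ] [0.61238615 0.00604603 0.05132964]
```

Emit:
jog_arm(deltas=[0,0,0,0,0,40,0.35,0,0,8,-45,-8,51,0.35,0,0,16,-90,-16,51,0.35,0,0,24,-135,-24,51,0.35,0,0,32,-180.7,-32.5,51,0.35,0,0,36.5,-180.7,-32.5,51,0.35,0,0,36.5,-180.7,-32.5,51,0.35,0,0,36.5,-180.7,-32.5,51,0.35,0,0,36.5,-180.7,-32.5,30,0.35,0,0,36.5,-180.7,-32.5,12,0.35,0,0,36.5,-180.7,-32.5,2.7,0.35,0,0,36.5,-180.7,-32.5,2.7,0.35,0,0,36.5,-180.7,-32.5,2.7,0.35], grip_force=25)

```text
clock: 7.15
position: [0.4337, -0.0264, 0.0511]
ee_rot: [0.0, 0.95, 0.313, 0.0]
contact_force: [-0.5, 0.0, -0.7]
width: 0.0301
gripper_force: 0.0
```

Emit:
jog_arm(deltas=[0,0,0,0,0,0,0,0,0,0,0,0,0,0,0,0,0,0,0,0,0,0,0,0,0,0,0,0,0,0,0,0,0,0,0], grip_force=25)

```text
clock: 7.65
position: [0.4339, -0.0267, 0.0516]
ee_rot: [0.001, 0.95, 0.313, 0.001]
contact_force: [2.1, -0.6, 2.7]
width: 0.0204
gripper_force: 24.7
```

Run:
```python
from h import *
im,c=grab('wrist'); cv2.imwrite('pics/w4.png',np.vstack([im]))
```

```text
(no output)
```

View pics/w4.png

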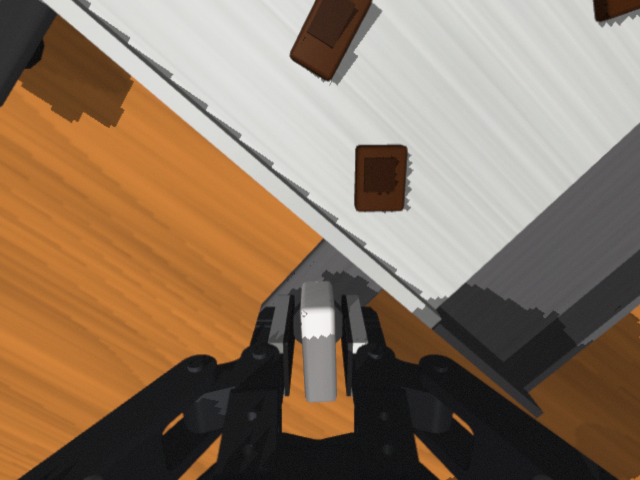

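The wrist view shows the bar at (318,340) aligned between the fingers, but the tips are stopped on the wider hub below it. I'll open, rise 7 mm and close again.

Emit:
jog_arm(deltas=[0,0,0,0,0,0,0.35,0,0,0,0,0,0,0.35,0,0,0,0,0,7,0.35,0,0,0,0,0,7,0.35,0,0,0,0,0,7,0,0,0,0,0,0,7,0,0,0,0,0,0,7,0,0,0,0,0,0,7,0,0,0,0,0,0,7,0], grip_force=30)

```text
clock: 8.6
position: [0.4335, -0.0269, 0.0585]
ee_rot: [0.001, 0.95, 0.314, 0.0]
contact_force: [-0.2, -3.5, 5.8]
width: 0.0189
gripper_force: 29.1
```

Emit:
jog_arm(deltas=[0,0,0,0,0,0,0.35,0,0,0,0,0,0,0.35,0,0,0,0,0,5,0.35,0,0,0,0,0,5,0.35,0,0,0,0,0,5,0,0,0,0,0,0,5,0,0,0,0,0,0,5,0,0,0,0,0,0,5,0,0,0,0,0,0,5,0], grip_force=30)

```text
clock: 9.5
position: [0.4334, -0.0269, 0.0633]
ee_rot: [0.001, 0.95, 0.314, 0.0]
contact_force: [0.4, -3.2, 2.7]
width: 0.0113
gripper_force: 34.8
```

Emit:
jog_arm(deltas=[0,0,7,0,0,0,0,0,0,14,0,0,0,0,0,0,21,0,0,0,0,0,0,28,0,0,0,0,0,0,35,0,0,0,0,0,0,42,0,0,0,0,0,0,49,0,0,0,0,0,0,56,0,0,0,0,0,0,63,0,0,0,0,0,0,70,0,0,0,0,0,0,77,0,0,0,0,0,0,84,0,0,0,0,0,0,91,0,0,0,0,0,0,98,0,0,0,0,0,0,105,0,0,0,0,0,0,111,0,0,0,0,0,0,111,0,0,0,0,0,0,111,0,0,0,0], grip_force=30)

```text
clock: 11.3
position: [0.4331, -0.0269, 0.0632]
ee_rot: [0.0, 0.28, 0.96, -0.0]
contact_force: [-0.2, -4.2, 4.6]
width: 0.0111
gripper_force: 34.9
```

Emit:
jog_arm(deltas=[0,0,0,0,0,0,0.35,0,0,0,0,0,0,0.35,0,0,0,0,0,40,0.35,0,0,8,4,45,45,0.35,0,0,16,8,90,45,0.35,0,0,24,12,135,45,0.35,0,0,32,16,169.4,45,0.35,0,0,41.7,16,169.4,45,0.35,0,0,41.7,16,169.4,45,0.35,0,0,41.7,16,169.4,25,0.35,0,0,41.7,16,169.4,10,0.35,0,0,41.7,16,169.4,4,0.35,0,0,41.7,16,169.4,4,0.35,0,0,41.7,16,169.4,4,0,0,0,41.7,16,169.4,4,0,0,0,41.7,16,169.4,4,0,0,0,41.7,16,169.4,4,0,0,0,41.7,16,169.4,4,0], grip_force=30)

```text
clock: 13.1
position: [0.4493, 0.1427, 0.0675]
ee_rot: [0.001, -0.081, 0.997, -0.0]
contact_force: [-0.1, -3.6, 3.5]
width: 0.0109
gripper_force: 35.8
```

Emit:
jog_arm(deltas=[0,0,-7,0,0,-0.2,0,0,0,-14,0,0,-0.4,0,0,0,-21,0,0,-0.5,0,0,0,-28,0,0,-0.7,0,0,0,-35,0,0,-0.9,0,0,0,-42,0,0,-1.1,0,0,0,-49,0,0,-1.3,0,0,0,-56,0,0,-1.5,0,0,0,-63,0,0,-1.6,0,0,0,-70,0,0,-1.8,0,0,0,-77,0,0,-2.0,0,0,0,-84,0,0,-2.2,0,0,0,-91,0,0,-2.4,0,0,0,-98,0,0,-2.6,0,0,0,-105,0,0,-2.7,0,0,0,-112,0,0,-2.9,0,0,0,-119,0,0,-3.1,0,0,0,-126,0,0,-3.3,0,0,0,-130,0,0,-3.4,0,0,0,-130,0,0,-3.4,0], grip_force=30)

```text
clock: 15.1
position: [0.4481, 0.1419, 0.064]
ee_rot: [0.001, 0.869, 0.494, -0.001]
contact_force: [-2.0, -4.3, 5.5]
width: 0.011
gripper_force: 36.2
```

Emit:
jog_arm(deltas=[0,0,0,0,0,0,0.35,0,0,0,0,0,0,0.35,0,0,0,0,0,30,0.35,0,0,0,0,0,40,0,0,0,0,0,0,40,0,0,0,0,0,0,40,0,0,0,0,0,0,40,0,0,0,0,0,0,30,0,0,0,0,0,0,24,0,0,0,0,0,0,21,0,0,0,0,0,0,20,0,0,0,0,0,0,19.5,0,0,0,0,0,0,19,0,0,0,0,0,0,19,0])

```text
clock: 16.5
position: [0.4479, 0.1434, 0.0832]
ee_rot: [-0.001, 0.869, 0.494, -0.001]
contact_force: [-4.0, 0.8, 14.0]
width: 0.0002
gripper_force: 7.0
```

Emit:
jog_arm(deltas=[0,0,0,0,0,0.4,0,0,0,0,0,0,0.8,0,0,0,0,0,0,0.8,0])

```text
clock: 16.8
position: [0.448, 0.1431, 0.084]
ee_rot: [-0.0, 0.869, 0.494, -0.001]
contact_force: [-3.6, 1.0, 11.9]
width: 0.0001
gripper_force: 6.0
```

Emit:
jog_arm(deltas=[0,0,0,0,0,0.4,0,0,0,0,0,0,0.8,0,0,0,0,0,0,0.8,0])

```text
clock: 17.1
position: [0.4482, 0.143, 0.0846]
ee_rot: [-0.0, 0.869, 0.494, -0.001]
contact_force: [-2.8, -0.7, 10.4]
width: -0.0002
gripper_force: 5.1
```

Emit:
jog_arm(deltas=[0,0,0,0,0,0.4,0,0,0,0,0,0,0.8,0,0,0,0,0,0,0.8,0])

```text
clock: 17.4
position: [0.4481, 0.1429, 0.085]
ee_rot: [-0.0, 0.869, 0.494, -0.001]
contact_force: [-2.4, -0.8, 7.3]
width: 0.0002
gripper_force: 3.6
```

Emit:
jog_arm(deltas=[0,0,0,0,0,15,0,0,0,-8,20,-48,15,0,0,0,-16,42.5,-95,15,0,0,0,-24,42.5,-105.7,15,0,0,0,-32,42.5,-105.7,0,0,0,0,-40,42.5,-105.7,-20,0,0,0,-48,42.5,-105.7,-28,0,0,0,-56,42.5,-105.7,-30,0,0,0,-59,42.5,-105.7,-32,0,0,0,-59,42.5,-105.7,-33,0,0,0,-59,42.5,-105.7,-33.5,0,0,0,-59,42.5,-105.7,-33.5,0])

```text
clock: 18.6
position: [0.4907, 0.0372, 0.0514]
ee_rot: [0.0, 1.0, 0.003, -0.001]
contact_force: [-1.8, -0.5, 3.0]
width: -0.0002
gripper_force: 1.9
```

Emit:
jog_arm(deltas=[0,0,0,0,0,22,0,0,0,0,40,-10,24,0,0,0,0,80,-20,24,0,0,0,0,123.5,-31,24,0,0,0,0,123.5,-31,24,0,0,0,0,123.5,-31,10,0,0,0,0,123.5,-31,3,0,0,0,0,123.5,-31,1,0,0,0,0,123.5,-31,0,0,0,0,0,123.5,-31,0,0])

```text
clock: 19.6
position: [0.6148, 0.0064, 0.0518]
ee_rot: [0.0, 1.0, 0.002, 0.0]
contact_force: [-0.5, -0.2, -0.1]
width: 0.0002
gripper_force: 0.0
```

Emit:
jog_arm(deltas=[0,0,0,0,0,-0.5,0,0,0,0,0,0,-1,0,0,0,0,0,0,-1,0])

```text
clock: 19.9
position: [0.6152, 0.0063, 0.0511]
ee_rot: [0.0, 1.0, 0.002, 0.001]
contact_force: [0.0, 0.8, 2.4]
width: -0.0001
gripper_force: 1.2
```

Emit:
jog_arm(deltas=[0,0,0,0,0,40,0,0,0,-8,-45,-8,50,0,0,0,-16,-90,-16,50,0,0,0,-24,-135,-24,50,0,0,0,-32.5,-181,-33,50,0,0,0,-32.5,-181,-33,50,0,0,0,-32.5,-181,-33,40,0,0,0,-32.5,-181,-33,36,0,0,0,-32.5,-181,-33,34,0,0,0,-32.5,-181,-33,33,0,0,0,-32.5,-181,-33,32.4,0,0,0,-32.5,-181,-33,32.4,0])

```text
clock: 21.1
position: [0.4347, -0.0267, 0.083]
ee_rot: [-0.0, 0.961, -0.278, 0.0]
contact_force: [-0.3, 0.5, 0.6]
width: 0.0003
gripper_force: 0.5
```

Emit:
jog_arm(deltas=[0,0,0,-1,0,20,0.35,0,0,0,-1,0,20,0.35,0,0,0,-1,0,20,0.35,0,0,0,-1,0,0,0.35,0,0,0,-1,0,-19.3,0.35,0,0,0,-1,0,-19.3,0.35,0,0,0,-1,0,-19.3,0,0,0,0,-1,0,-19.3,0,0,0,0,-1,0,-19.3,0,0,0,0,-1,0,-19.3,0,0,0,0,-1,0,-19.3,0,0,0,6,-1,0,-19.3,0,0,0,12,-1,0,-19.3,0,0,0,17,-1,0,-19.3,0,0,0,17,-1,0,-19.3,0,0,0,17,-1,0,-19.3,0], grip_force=30)

```text
clock: 22.7
position: [0.4327, -0.0268, 0.0637]
ee_rot: [0.0, 0.991, -0.134, -0.0]
contact_force: [-0.4, -1.6, -4.8]
width: 0.0109
gripper_force: 34.4
```

Emit:
jog_arm(deltas=[0,0,0,0,0,0,0.35,0,0,0,0,0,0,0.35,0,0,0,0,0,40,0.35,0,0,8.4,4,45,45,0.35,0,0,16.8,8,90,45,0.35,0,0,25,12,135,45,0.35,0,0,33,15.6,169.3,45,0.35,0,0,41,15.6,169.3,45,0.35,0,0,49,15.6,169.3,45,0.35,0,0,57,15.6,169.3,45,0.35,0,0,65,15.6,169.3,40,0.35,0,0,74.6,15.6,169.3,25,0.35,0,0,74.6,15.6,169.3,10,0.35,0,0,74.6,15.6,169.3,2,0.35,0,0,74.6,15.6,169.3,2,0.35,0,0,74.6,15.6,169.3,2,0,0,0,74.6,15.6,169.3,2,0,0,0,74.6,15.6,169.3,2,0,0,0,74.6,15.6,169.3,2,0,0,0,74.6,15.6,169.3,2,0], grip_force=30)

```text
clock: 24.7
position: [0.4488, 0.1428, 0.0662]
ee_rot: [0.0, 0.869, 0.495, 0.001]
contact_force: [-1.2, 1.3, 4.6]
width: 0.0112
gripper_force: 35.5
```

Emit:
jog_arm(deltas=[0,0,-7,0,0,-0.2,0,0,0,-14,0,0,-0.4,0,0,0,-21,0,0,-0.5,0,0,0,-28,0,0,-0.7,0,0,0,-35,0,0,-0.9,0,0,0,-42,0,0,-1.1,0,0,0,-49,0,0,-1.3,0,0,0,-56,0,0,-1.5,0,0,0,-62,0,0,-1.7,0,0,0,-67,0,0,-1.8,0,0,0,-67,0,0,-1.8,0,0,0,-67,0,0,-1.8,0], grip_force=30)

```text
clock: 25.9
position: [0.449, 0.1422, 0.0645]
ee_rot: [0.0, 0.998, -0.067, 0.001]
contact_force: [-1.2, -0.7, 6.0]
width: 0.0113
gripper_force: 35.7
```

Emit:
jog_arm(deltas=[0,0,0,0,0,0,0.35,0,0,0,0,0,0,0.35,0,0,0,0,0,30,0.35,0,0,0,0,0,40,0,0,0,0,0,0,40,0,0,0,0,0,0,40,0,0,0,0,0,0,40,0,0,0,0,0,0,30,0,0,0,0,0,0,24,0,0,0,0,0,0,21,0,0,0,0,0,0,20,0,0,0,0,0,0,19,0,0,0,0,0,0,18.5,0,0,0,0,0,0,18.5,0])

```text
clock: 27.3
position: [0.4478, 0.1425, 0.083]
ee_rot: [0.0, 0.998, -0.067, -0.001]
contact_force: [-3.0, -1.1, 7.2]
width: 0.0003
gripper_force: 3.6
```

Press a little harder to see whether it sinks.

Emit:
jog_arm(deltas=[0,0,0,0,0,-0.6,0,0,0,0,0,0,-1.2,0,0,0,0,0,0,-1.2,0])

```text
clock: 27.6
position: [0.448, 0.1425, 0.0829]
ee_rot: [0.0, 0.998, -0.067, -0.0]
contact_force: [-5.0, -1.9, 16.2]
width: -0.0004
gripper_force: 8.0
```

Emit:
jog_arm(deltas=[0,0,0,0,0,0.7,0,0,0,0,0,0,1.4,0,0,0,0,0,0,1.4,0])

```text
clock: 27.9
position: [0.4486, 0.1426, 0.083]
ee_rot: [-0.0, 0.998, -0.067, 0.0]
contact_force: [-1.7, -1.1, 6.4]
width: -0.0
gripper_force: 3.0
```

Emit:
jog_arm(deltas=[0,0,0,0,0,10,0,0,0,0,45,-5,10,0,0,0,0,53,-6,10,0,0,0,0,53,-6,0,0,0,0,0,53,-6,-22,0,0,0,0,53,-6,-28,0,0,0,0,53,-6,-30,0,0,0,0,53,-6,-31.5,0,0,0,0,53,-6,-32.2,0,0,0,0,53,-6,-32.2,0])

```text
clock: 28.9
position: [0.5012, 0.1367, 0.0511]
ee_rot: [-0.0, 0.998, -0.067, 0.0]
contact_force: [-1.6, -0.5, 2.2]
width: -0.0001
gripper_force: 1.3
```

Emit:
jog_arm(deltas=[0,0,0,0,0,22,0,0,0,0,45,0,24,0,0,0,0,90,-1,24,0,0,0,0,124.5,-1,24,0,0,0,0,124.5,-1,24,0,0,0,0,124.5,-1,10,0,0,0,0,124.5,-1,3,0,0,0,0,124.5,-1,1,0,0,0,0,124.5,-1,0,0,0,0,0,124.5,-1,0,0])

```text
clock: 29.9
position: [0.6237, 0.1356, 0.051]
ee_rot: [0.0, 0.998, -0.067, -0.001]
contact_force: [-3.4, -1.3, 7.3]
width: 0.0001
gripper_force: 3.9
```

Emit:
jog_arm(deltas=[0,0,0,0,0,22,0,0,0,0,-32,-40,24,0,0,0,0,-64,-80,24,0,0,0,0,-96,-120,24,0,0,0,0,-128,-160,24,0,0,0,0,-140.6,-180,24,0,0,0,0,-140.6,-180,24,0,0,0,0,-140.6,-180,10,0,0,0,0,-140.6,-180,3,0,0,0,0,-140.6,-180,1,0,0,0,0,-140.6,-180,0,0,0,0,0,-140.6,-180,0,0])

```text
clock: 31.1
position: [0.4841, -0.0435, 0.0511]
ee_rot: [0.0, 0.998, -0.066, -0.001]
contact_force: [-5.3, 0.3, 11.6]
width: -0.0001
gripper_force: 5.5
```

Emit:
jog_arm(deltas=[0,0,0,0,0,0.4,0,0,0,0,0,0,0.7,0,0,0,0,0,0,0.7,0])

```text
clock: 31.4
position: [0.4841, -0.0436, 0.0511]
ee_rot: [-0.0, 0.998, -0.066, -0.001]
contact_force: [-4.1, 0.3, 6.5]
width: 0.0003
gripper_force: 3.4
```

Emit:
jog_arm(deltas=[0,0,0,0,0,50,0,0,0,0,0,0,100,0.5,0,0,7.6,-20,46,120,1,0,0,7.6,-40,92,150,1,0,0,7.6,-60,138,150,1,0,0,7.6,-84,184,150,1,0,0,7.6,-84,230,150,1,0,0,7.6,-84,276,150,1,0,0,7.6,-84,322,150,1,0,0,7.6,-84,354,150,1,0,0,7.6,-84,354,150,1,0,0,7.6,-84,354,150,1,0,0,7.6,-84,354,150,1])

```text
clock: 32.7
position: [0.4011, 0.3088, 0.2007]
ee_rot: [0.0, 1.0, -0.001, -0.0]
contact_force: [0.5, 0.5, -0.0]
width: 0.0853
gripper_force: 0.0
```

Run:
```python
from h import *
im,c=grab('wrist','w5'); np.save('c_w5.npy',c,allow_pickle=True)
s=manip.get_state(); print(s['position'],np.degrees(s['qpos']).round(0))
```

```text
[0.40121776 0.30854096 0.20081178] [ 30.  12.  98.  -0.  70. 120.]
```

Emit:
jog_arm(deltas=[0,0,0,0,30,0,1,0,0,0,0,60,0,1,0,0,0,0,60,0,1,0,0,0,0,60,0,1])

```text
clock: 33.15
position: [0.4015, 0.3685, 0.2009]
ee_rot: [0.001, 1.0, -0.001, -0.0]
contact_force: [0.4, 0.2, 0.1]
width: 0.0854
gripper_force: 0.0
```

Run:
```python
from h import *
im,c=grab('wrist','w6'); np.save('c_w6.npy',c,allow_pickle=True)
a=cv2.imread('pics/w5.png'); cv2.imwrite('pics/w56.png',np.vstack([a[:300],im[:300]]))
s=manip.get_state(); print(s['position'],np.degrees(s['qpos']).round(0))
```

```text
[0.40138091 0.36811378 0.20088891] [ 35.  15.  94.  -0.  72. 125.]
```

View pics/w56.png

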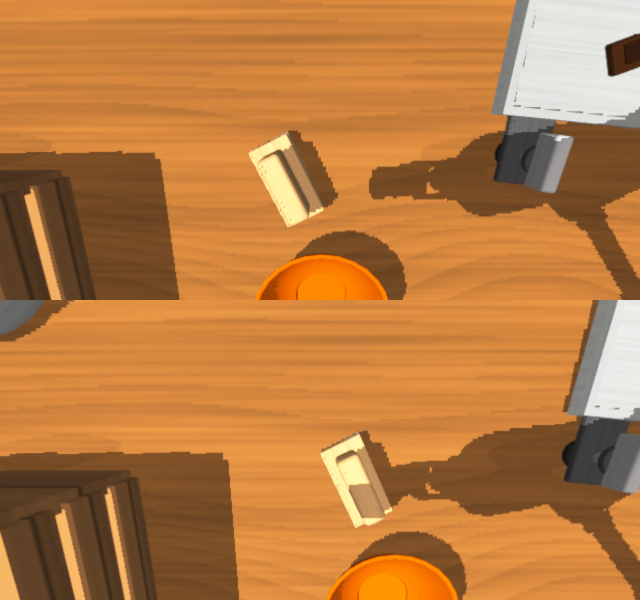

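The scraper lies at about (287,180) in the first view and (357,480−300) in the second, long axis slanted, with clear room around it; the bowl is at (322,285).

Run:
```python
from h import *
C=[np.load('c_w%d.npy'%i,allow_pickle=True).item() for i in(5,6)]
P=[]
for i in (5,6):
    im=cv2.imread('pics/w%d.png'%i); hsv=cv2.cvtColor(im,cv2.COLOR_BGR2HSV)
    roi=np.zeros(im.shape[:2],np.uint8); x=240 if i==5 else 310; roi[125:235,x:x+95]=1
    m=((hsv[...,1]<150)&(hsv[...,2]>100)&(hsv[...,0]>12)&(roi>0)).astype(np.uint8)
    k,l,s,ce=cv2.connectedComponentsWithStats(m); j=1+s[1:,4].argmax()
    cn=cv2.findContours((l==j).astype(np.uint8),0,2)[0][0]
    print(s[j],ce[j].round(1),cv2.boxPoints(cv2.minAreaRect(cn)).round(0).tolist())
# picked corners: block far-left, far-right, near-right of foot ; ridge far-left, far-right
t=tri(C[0],[(249,154),(290,132),(324,208),(257,155),(275,148)],C[1],[(321,153),(361,133),(391,211),(337,155),(355,149)])
print(np.round(t*1000,1))
for p in t[:2]:pass
q=onz(C[0],[(249,154),(290,132),(324,208),(290,227)],.018);q2=onz(C[1],[(321,153),(361,133),(391,211),(358,227)],.018)
print((q*1000).round(),(q2*1000).round())
```

```text
[ 248  131   77   96 3754] [286.7 179.3] [[247.0, 151.0], [288.0, 131.0], [327.0, 209.0], [286.0, 229.0]]
[ 319  132   73   96 3762] [356.2 180.5] [[318.0, 150.0], [358.0, 131.0], [397.0, 212.0], [357.0, 231.0]]
[[4.492e+02 3.665e+02 1.710e+01 1.100e+00]
 [4.653e+02 3.328e+02 7.000e+00 4.000e-01]
 [3.994e+02 3.041e+02 1.070e+01 2.400e+00]
 [4.517e+02 3.548e+02 4.880e+01 3.000e-01]
 [4.563e+02 3.414e+02 4.730e+01 4.000e-01]]
[[449. 366.  18.]
 [466. 332.  18.]
 [403. 304.  18.]
 [385. 334.  18.]] [[450. 366.  18.]
 [466. 334.  18.]
 [400. 306.  18.]
 [386. 334.  18.]]
```

Emit:
jog_arm(deltas=[0,0,8,24,-33.6,-40,0.6,0,0,16,24,-33.6,-80,0.6,0,0,25,24,-33.6,-110,0.6,0,0,25,24,-33.6,-140,0.6,0,0,25,24,-33.6,-158,0.6,0,0,25,24,-33.6,-168,0.6,0,0,25,24,-33.6,-168,0.6,0,0,25,24,-33.6,-168,0,0,0,25,24,-33.6,-168,0,0,0,25,24,-33.6,-168,0,0,0,25,24,-33.6,-168,0,0,0,25,24,-33.6,-168,0,0,0,25,24,-33.6,-168,0,0,0,25,24,-33.6,-168,0], grip_force=70)

```text
clock: 34.6
position: [0.4264, 0.3363, 0.0344]
ee_rot: [-0.0, 0.976, 0.216, 0.001]
contact_force: [0.2, -1.2, 7.4]
width: 0.017
gripper_force: 69.1
```

Run:
```python
from h import *
im,c=grab('wrist','w7')
it,ct=grab('top'); h=cv2.cvtColor(it,cv2.COLOR_BGR2HSV)
m=((h[...,2]<110)&(h[...,1]>110)).astype(np.uint8)
for cn in cv2.findContours(m,0,2)[0]:
    if 25<cv2.contourArea(cn)+len(cn)<300:
        g=toG(onz(ct,cn.reshape(-1,2),.046))*1000
        if abs(g.mean(0)[0])<90 and -195<g.mean(0)[1]<125: print(g.min(0).round(),g.max(0).round())
print(manip.get_state()['position'])
```

```text
[-67. -72.] [-44. -49.]
[-49.  30.] [-26.  53.]
[-44. -23.] [-20.  -6.]
[23. 48.] [41. 73.]
[ 33. -88.] [ 56. -63.]
[ 32. -13.] [53. 11.]
[0.42634331 0.33630484 0.03440479]
```

View pics/w7.png

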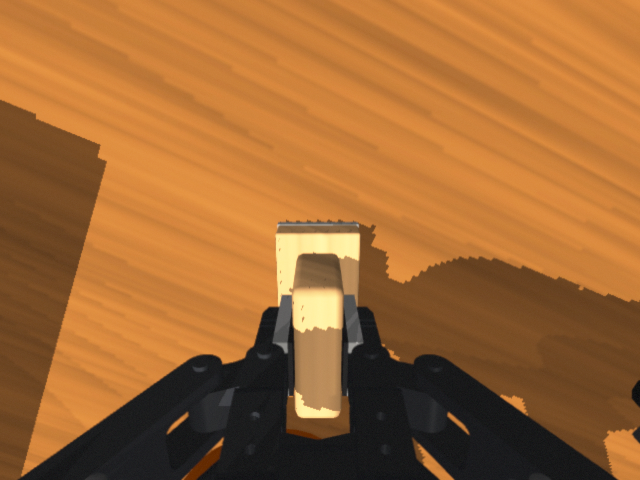

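The scraper's ridge is squarely between the pads (318,330), and the block is aligned with the tool. Lift and carry it above the +x lane start.

Emit:
jog_arm(deltas=[0,0,0,0,0,20,0,0,0,0,0,0,60,0,0,0,-6,30,-33,97,0,0,0,-12,60,-66,97,0,0,0,-18,90,-99,97,0,0,0,-24,120,-132,97,0,0,0,-30.1,150,-165,97,0,0,0,-30.1,179.3,-198,97,0,0,0,-30.1,179.3,-198,97,0,0,0,-30.1,179.3,-198,97,0,0,0,-30.1,179.3,-198,75,0,0,0,-30.1,179.3,-198,60,0,0,0,-30.1,179.3,-198,60,0,0,0,-30.1,179.3,-198,60,0], grip_force=70)

```text
clock: 36.1
position: [0.6037, 0.1391, 0.0931]
ee_rot: [-0.0, 0.999, -0.044, -0.001]
contact_force: [-0.1, 0.1, -1.8]
width: 0.0168
gripper_force: 68.9
```

Run:
```python
from h import *
im,c=grab('wrist','w8'); s=manip.get_state(); print(s['position'],toG(s['position'])*1000,s['width'],s['contact_force'],s['ee_rot'])
```

```text
[0.60447761 0.13896379 0.09370602] [40.5642054  96.45156417] 0.01710592240565739 [ 1.44755426  0.77698065 -1.3279151 ] [-1.25518112e-04  9.99013877e-01 -4.43976866e-02  3.21877805e-04]
```

View pics/w8.png

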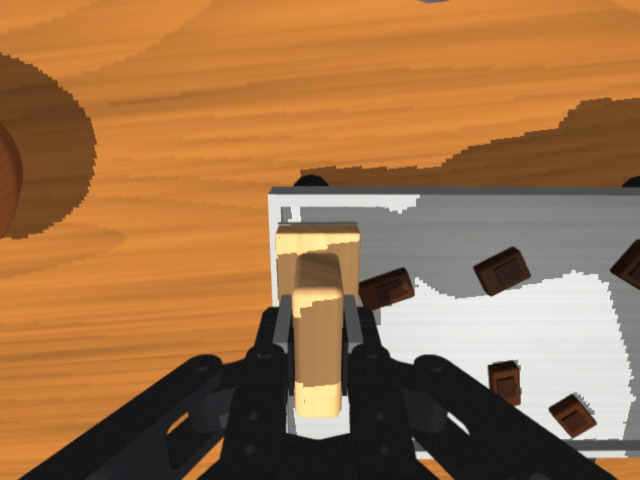

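The scraper is 19 mm above the plate at griddle (41,96). The nearest flake's corner (358,290) leaves only about 36.7 mm between it and the rim, so I'll tilt the block 16° to nudge that flake away first, then level it.

Emit:
jog_arm(deltas=[8,-0.7,0,-0.8,-8.5,0,0,15.9,-1.4,0,-0.8,-8.5,0,0,15.9,-1.4,0,-0.8,-8.5,0,0,15.9,-1.4,0,-0.8,-8.5,-8,0,15.9,-1.4,0,-0.8,-8.5,-13,0,15.9,-1.4,0,-0.8,-8.5,-13,0,15.9,-1.4,0,-1.2,-13.5,-13,0,15.9,-1.4,0,-1.7,-18.5,-13,0,15.9,-1.4,0,-2.1,-23.5,-13,0,15.9,-1.4,0,-2.6,-28.5,-13,0,15.9,-1.4,0,-3,-33.4,-13,0,8,-0.7,0,-3,-33.4,-14,0,0,0,0,-3,-33.4,-15,0,0,0,0,-3,-33.4,-17,0,0,0,0,-3,-33.4,-17,0,0,0,0,-3,-33.4,-17,0], grip_force=70)

```text
clock: 37.75
position: [0.6011, 0.1038, 0.0756]
ee_rot: [-0.001, 0.999, -0.045, -0.001]
contact_force: [-0.7, 0.2, -2.5]
width: 0.0171
gripper_force: 69.7
```

Emit:
jog_arm(deltas=[0,0,0,-0.9,-10,0,0,0,0,0,-1.8,-20,0,0,0,0,0,-2.7,-30,0,0,0,0,0,-3.6,-40,0,0,0,0,0,-4.5,-50,0,0,0,0,0,-5.4,-60,0,0,0,0,0,-6.2,-70,0,0,0,0,0,-7.1,-80,0,0,0,0,0,-8,-90,0,0,0,0,0,-8.9,-100,0,0,0,0,0,-9.8,-110,0,0,0,0,0,-10.7,-120,0,0,0,0,0,-11.6,-130,0,0,0,0,0,-12.5,-140,0,0,0,0,0,-13.4,-150,0,0,0,0,0,-14.3,-160,0,0,0,0,0,-15.4,-172,0,0,0,0,0,-15.4,-173,0,0,0,0,0,-15.4,-173,0,0], grip_force=70)

```text
clock: 39.65
position: [0.5862, -0.0689, 0.076]
ee_rot: [-0.0, 0.999, -0.046, -0.0]
contact_force: [0.0, -0.3, -2.3]
width: 0.0169
gripper_force: 69.7
```

Run:
```python
from h import *
im,c=grab('top'); cv2.imwrite('pics/t2.png',cv2.resize(im[150:300,200:400],None,fx=3,fy=3))
print(flakes(.046)); print(toG(manip.get_state()['position'])*1000)
```

```text
[([-39.0, 42.0], 71, [262.0, 234.0])]
[  40.8040348  -111.51388076]
```

View pics/t2.png

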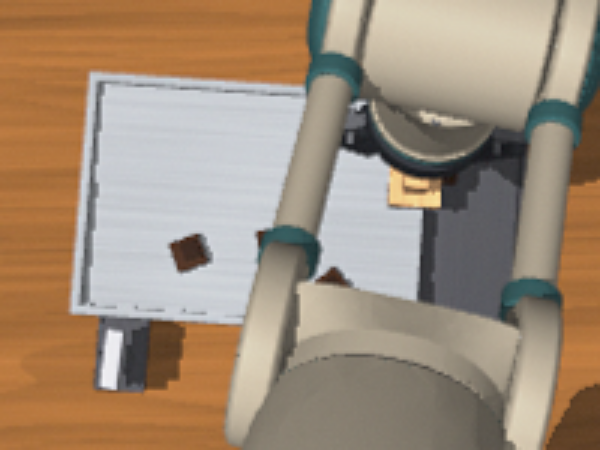

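The +x half is clear and the scraper sits at the open edge at (415,190); the remaining flakes are at (190,252), (265,238) and (333,277) in the crop, all in the front lane.

Emit:
jog_arm(deltas=[0,0,0,0,0,32,0,0,0,0,-15,45,32,0,0,0,0,-30,90,32,0,0,0,0,-45,135,32,0,0,0,0,-60,180,32,0,0,0,0,-62.9,206,32,0,0,0,0,-62.9,206,32,0,0,0,0,-62.9,206,15,0,0,0,0,-62.9,206,5,0,0,0,0,-62.9,206,0,0,0,0,0,-62.9,206,0,0,0,0,0,-62.9,206,0,0], grip_force=70)

```text
clock: 40.95
position: [0.5237, 0.1371, 0.0761]
ee_rot: [0.0, 0.999, -0.045, 0.0]
contact_force: [-1.0, 0.1, -1.8]
width: 0.0172
gripper_force: 69.7
```

Emit:
jog_arm(deltas=[0,0,0,-1,-11,0,0,0,0,0,-2,-22,0,0,0,0,0,-2.9,-33,0,0,0,0,0,-3.9,-44,0,0,0,0,0,-4.9,-55,0,0,0,0,0,-5.9,-66,0,0,0,0,0,-6.9,-77,0,0,0,0,0,-7.8,-88,0,0,0,0,0,-8.8,-99,0,0,0,0,0,-9.8,-110,0,0,0,0,0,-10.8,-121,0,0,0,0,0,-11.8,-132,0,0,0,0,0,-12.7,-143,0,0,0,0,0,-13.7,-154,0,0,0,0,0,-14.7,-165,0,0,0,0,0,-15.7,-176,0,0,0,0,0,-16.7,-187,0,0,0,0,0,-17.6,-198,0,0,0,0,0,-17.8,-201,0,0,0,0,0,-17.8,-201,0,0], grip_force=70)

```text
clock: 42.95
position: [0.5056, -0.064, 0.076]
ee_rot: [-0.0, 0.999, -0.046, -0.0]
contact_force: [-0.3, 0.4, -1.4]
width: 0.0174
gripper_force: 69.7
```

Emit:
jog_arm(deltas=[0,0,0,0,0,40,0,0,0,0,-20,-40,70,0,0,0,0,-30,-85,80,0,0,0,0,-30,-130,80,0,0,0,0,-30,-150,80,0,0,0,0,-30,-150,80,0])

```text
clock: 43.55
position: [0.476, -0.2161, 0.1563]
ee_rot: [0.001, 0.999, -0.047, 0.001]
contact_force: [1.2, -0.2, -2.3]
width: 0.0172
gripper_force: 69.8
```

Run:
```python
from h import *
im,c=grab('top'); cv2.imwrite('pics/t3.png',cv2.resize(im[150:300,200:500],None,fx=2.5,fy=2.5))
for f in flakes(.03): print(f)
h=cv2.cvtColor(im,cv2.COLOR_BGR2HSV); m=((h[...,2]>150)&(h[...,1]<40)).astype(np.uint8); m[:, :420]=0; m[:,500:]=0; m[:180]=0; m[275:]=0
k,l,s,ce=cv2.connectedComponentsWithStats(m); j=1+s[1:,4].argmax()
cn=cv2.findContours((l==j).astype(np.uint8),0,2)[0][0]; b=cv2.boxPoints(cv2.minAreaRect(cn))
P=onz(c,b,.01); print(s[j],b.round(),P.round(4),P.mean(0)); s=manip.get_state(); print(s['position'],s['width'])
```

```text
([43.0, -129.0], 130, [346.0, 202.0])
([53.0, -154.0], 88, [358.0, 198.0])
([-20.0, -132.0], 65, [345.0, 231.0])
([-44.0, -153.0], 92, [355.0, 243.0])
([-70.0, -139.0], 30, [347.0, 255.0])
[436 194   7   7  30] [[436. 194.]
 [442. 194.]
 [442. 200.]
 [436. 200.]] [[ 0.6027 -0.2838  0.01  ]
 [ 0.6024 -0.2968  0.01  ]
 [ 0.5892 -0.2963  0.01  ]
 [ 0.5895 -0.2832  0.01  ]] [ 0.59594795 -0.29003186  0.01      ]
[ 0.47520084 -0.21276506  0.15569188] 0.0171755233699294
```

View pics/t3.png

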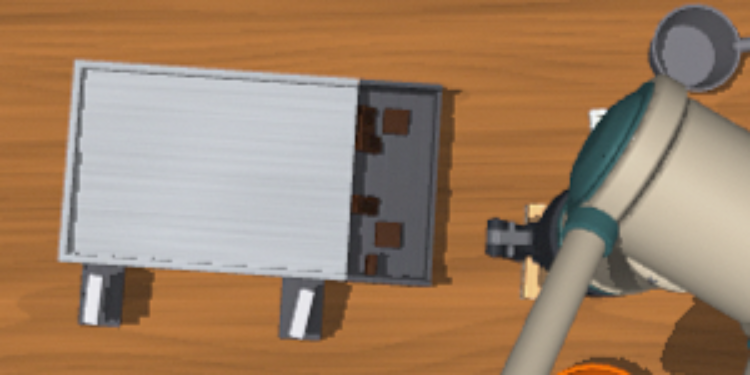

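Emit:
jog_arm(deltas=[0,0,0,30,20,35,0,0,0,0,60,40,45,0,0,0,0,60,60,45,0,0,0,0,60,60,45,0,0,0,0,60,60,45,0])

```text
clock: 44.15
position: [0.5349, -0.1517, 0.2006]
ee_rot: [-0.0, 0.999, -0.044, -0.001]
contact_force: [0.9, -0.7, -2.9]
width: 0.0168
gripper_force: 70.0
```

Run:
```python
from h import *
im,c=grab('wrist','w9'); print(manip.get_state()['position'])
```

```text
[ 0.53493055 -0.15249944  0.20055591]
```

View pics/w9.png

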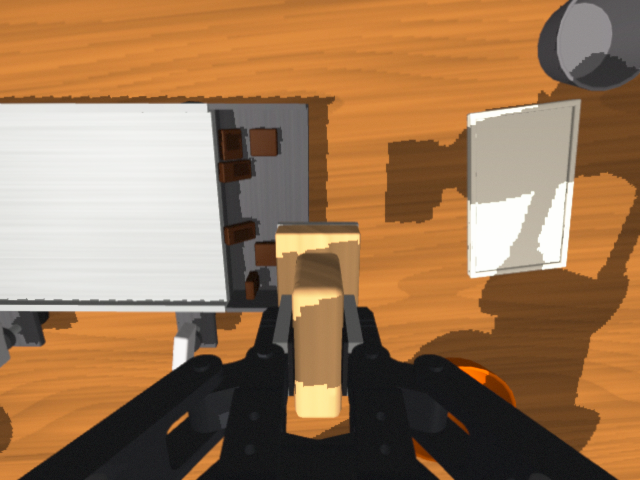

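All six flakes are in the tray ((231,143), (263,141), (236,170), (239,232), (264,253), (252,286)) and the plate is clear. The rest shows fully at corners (468,115), (580,101), (567,267), (469,276).

Run:
```python
from h import *
cw=imaging.calibration('wrist'); ct=imaging.calibration('top')
A=[(468,115),(580,101),(567,267),(469,276)]
im=cv2.imread('pics/top0.png'); h=cv2.cvtColor(im,cv2.COLOR_BGR2HSV); m=((h[...,2]>170)&(h[...,1]<40)).astype(np.uint8); m[:,:425]=0;m[:,495:]=0;m[:180]=0;m[275:]=0
cn=max(cv2.findContours(m,0,2)[0],key=cv2.contourArea); B=cv2.boxPoints(cv2.minAreaRect(cn)); print(B.round())
B=B[[np.argmin(B@[1,1]),np.argmax(B@[1,-1]),np.argmax(B@[1,1]),np.argmax(B@[-1,1])]]
t=tri(cw,A,ct,B); print((t*1000).round(1))
for P in(onz(cw,A,.01),onz(ct,B,.01)):
    d=P[0]-P[3]+P[1]-P[2]; print((P*1000).round(),P.mean(0).round(4),np.degrees(np.arctan2(d[1],d[0])),np.linalg.norm(d)/2)
```

```text
[[435. 194.]
 [477. 190.]
 [483. 260.]
 [441. 263.]]
[[ 6.021e+02 -2.814e+02  1.100e+01  1.000e+00]
 [ 6.066e+02 -3.716e+02  1.270e+01  3.800e+00]
 [ 4.580e+02 -3.785e+02  1.300e+01  1.000e-01]
 [ 4.523e+02 -2.907e+02  4.000e+00  5.000e-01]]
[[ 602. -281.   10.]
 [ 605. -372.   10.]
 [ 456. -381.   10.]
 [ 455. -289.   10.]] [ 0.5297 -0.3306  0.01  ] 3.06618309772216 0.1477024199760662
[[ 603. -282.   10.]
 [ 609. -374.   10.]
 [ 458. -379.   10.]
 [ 452. -289.   10.]] [ 0.5303 -0.3311  0.01  ] 2.4105919899874504 0.15070041515636132
```

Emit:
jog_arm(deltas=[0,0,4,-1,-45,0,0,0,0,7.9,-2,-90,0,0,0,0,7.9,-4,-135,0,0,0,0,7.9,-5,-179,0,0,0,0,7.9,-5,-179,0,0,0,0,7.9,-5,-179,-45,0,0,0,7.9,-5,-179,-90,0,0,0,7.9,-5,-179,-125,0,0,0,7.9,-5,-179,-145,0,0,0,7.9,-5,-179,-152,0,0,0,7.9,-5,-179,-156,0,0,0,7.9,-5,-179,-158,0,0,0,7.9,-5,-179,-159,0,0,0,7.9,-5,-179,-159,0], grip_force=70)

```text
clock: 45.6
position: [0.5312, -0.3329, 0.0432]
ee_rot: [0.001, 1.0, 0.024, 0.001]
contact_force: [-0.7, 1.3, -2.2]
width: 0.0171
gripper_force: 70.0
```

Still free; ease down to contact.

Emit:
jog_arm(deltas=[0,0,0,0,2,-1,0,0,0,0,0,2,-2,0,0,0,0,0,2,-2.7,0,0,0,0,0,2,-2.7,0])

```text
clock: 46.0
position: [0.5307, -0.3303, 0.0405]
ee_rot: [0.0, 1.0, 0.024, 0.0]
contact_force: [-1.6, 1.3, 4.2]
width: 0.0167
gripper_force: 71.0
```

Contact at the expected height. Release gently and retreat.

Emit:
jog_arm(deltas=[0,0,0,0,0,0,0.3,0,0,0,0,0,0,0.5,0,0,0,0,0,0,0.6,0,0,0,0,0,0,0.6,0,0,0,0,0,0,0.6,0,0,0,0,0,20,0.6,0,0,0,0,0,60,0.6,0,0,0,-30,20,110,0.6,0,0,0,-75,20,150,0.6,0,0,0,-100,20,160,0.6,0,0,0,-100,20,160,0.6,0,0,0,-100,20,160,0.6,0,0,0,-100,20,160,0.6])

```text
clock: 47.3
position: [0.4311, -0.3104, 0.1986]
ee_rot: [-0.0, 1.0, 0.024, -0.0]
contact_force: [0.3, -0.2, -0.2]
width: 0.0514
gripper_force: 0.0
```

Run:
```python
from h import *
im,c=grab('wrist','w10'); print(manip.get_state()['position'])
```

```text
[ 0.43113841 -0.31029919  0.19818999]
```

View pics/w10.png

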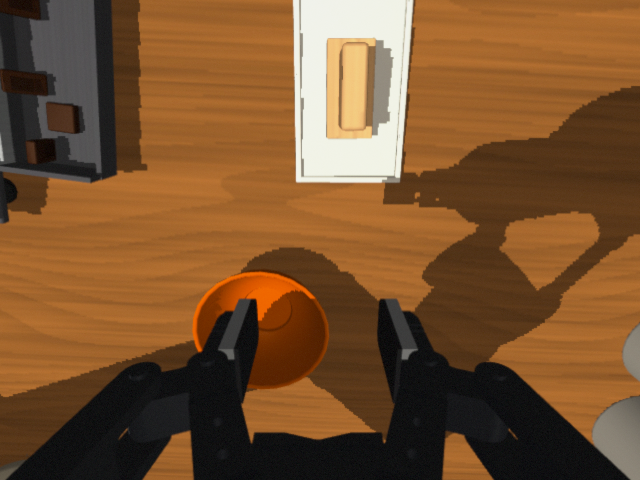

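The scraper lies flat within the rest's floor at (351,88), clear of the lip, and the gripper is empty. Handing in.

```bash
python3 -c "
from rig import manip; print(manip.sign_off())"
```

```text
the job is handed in; nothing more can be done
None
```

The job is handed in: the griddle stands level and firm (plate heights within about 0.1 mm on touch checks), all six flakes are in the crumb tray, and the scraper lies flat on its rest, released.

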